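# Clamp a pipe against the end stop in a yoke pipe vise

### The job

Slide the steel pipe along in its V supports until its front end is right up against the yellow end stop, then wind the vise's T-handle clockwise until the upper jaw has come down and grips the pipe really tight, ready for cutting. Leave the pipe clamped there, let go, and do not disturb the wrench, pipe cutter, fittings bin and oil bottle lying around.

Things in the scene. Friction and masses are not known exactly. Their poses are not given: they have to be found in the camera images.
- station: Fixed pipe station: pale wooden plank 140 x 560 x 25 mm flat on the bench, long side along its own y; origin: centre of its underside, z up. On its centre line (own x = 0) are bolted a grey V rest, a red yoke pipe vise and a yellow end stop. Both supporting V's are 90 degrees and carry the pipe's axis at 81 mm above the bench, along own y.
- vise_jaw (a point): Point on the pipe's line in the middle of the red vise's lower V jaw (48 mm long), 81 mm above the bench, 70 mm from the station's origin along +y; axes as the station's. The yoke's legs stand 50 mm to either side (x), 16 mm wide; yoke and boss reach up to 171 mm above the bench.
- rest_v (a point): Point on the pipe's line in the middle of the grey V rest (24 mm long), 81 mm above the bench, 80 mm from the station's origin along -y.
- stop_face (a point): Point on the yellow end stop's face where the pipe's line meets it, 81 mm above the bench, 210 mm from the station's origin along +y; axes as the station's. The face is 60 mm wide, reaches up to 110 mm and looks to -y.
- pipe_center (a point): Centre of the loose steel pipe, 26.7 mm outer diameter, 340 mm long, about 0.57 kg; own y runs along it, towards the stop. It starts loose in the V rest and the vise's lower jaw, front end 40 to 90 mm short of the stop, tail 78 to 128 mm beyond the middle of the V rest. It slides along with about 3 to 8 N.
- pipe_front (a point): Centre of the pipe's front end face, the end that goes against the stop (170 mm from the centre along the pipe's +y).
- pipe_tail (a point): Centre of the pipe's free tail end face (170 mm from the centre along the pipe's -y), 81 mm above the bench; clear space behind it.
- jaw: Upper jaw of the vise, a dark steel inverted V (120 degrees) in a block 44 x 44 mm, hanging over the pipe. Origin: apex of the V, 15.4 mm above the pipe's axis when it touches the pipe. It slides straight down (does not turn) 5 mm per turn of the handle.
- bar_center (a point): Centre of the vise's T-handle, on the vertical screw axis: steel bar of 12 mm diameter with 18 mm ball ends, 79 mm to each side along own x; screw head 30 mm wide and high in its middle. It turns with the handle and sinks with the jaw: 222 mm above the bench at handle = 0, 5 mm less per turn. Some 40 mm are free below the bar for fingers beside it.
- handle (a joint): Turn of the T-handle, rad: 0 at the jaw's highest, growing clockwise seen from above, which lowers the jaw 5 mm a turn. Starts anywhere from 0 to 6.28. It takes about 0.2 N m (4 N at 50 mm from the axis) and stays where it is left. The jaw meets the pipe at about 11.9, grips it tight from about 12.5, and comes to a dead stop at 13.1.
- pipe_wrench: Bystander: red pipe wrench, about 260 x 50 x 20 mm, lying on the bench on the robot's side of the plank.
- pipe_cutter: Bystander: blue wheel pipe cutter, about 165 x 60 x 22 mm, lying beyond the plank near the pipe's tail.
- fittings_bin: Bystander: blue plastic bin of pipe couplings, 105 x 160 x 60 mm, open on top, beyond the plank.
- oil_bottle: Bystander: green thread-oil bottle with black cap, 52 mm diameter, 150 mm high, standing on the robot's side near the stop end of the plank.

How it is judged:
By the outcome, as a careful person would: the job done as asked, in the order asked, and still so for the second after the job is handed in, with the robot touching nothing.
It also fails if it takes over 61 s, if anything falls off the work surface, if the arm or the gripper's body presses on something with over 40 N, if the wrist force passes 120 N, or if a joint passes its speed limit or range.

### The arm

A 6-joint arm with a two-finger parallel gripper is mounted at the origin on the work surface. World frame = base frame: x ahead of the robot, y to its left, z up, the work surface at z = 0. Lengths are in m, angles in degrees, forces in N, time in s.
With the tool pointing down it reaches from about 0.25 to 0.725 m from the base axis. Payload 9.7 kg.
Tool frame: the origin (TCP) lies midway between the tips of the shut fingers; the grasp point (between the pads) lies 19 mm behind it (bot.hold_point_z is the distance from the TCP to the grasp point, in m); z points along the fingers, y is the line along which they close (so a half turn about z gives the same grasp; the last joint's range is limited). The gripper opens to 85 mm and grips with 20 to 120 N. Pads are 22 mm wide; open, the fingers measure 114 mm over their backs; the gripper's body (76 mm by 85 mm) begins 54 mm behind the grasp point. The pads swing forward as they close: fully open they stand 13 mm farther back than shut.
Start: joints at [70.073, 4.979, 10.078, 95.1, 0, 90], TCP at [0.187, 0.517, 0.231] pointing down, gripper open.
Joint ranges: [-179.16, 179.16], [-48.56, 103.87], [-65.8, 70.77], [-126.05, 130.52], [-82.76, 87.17], [-180, 180]. Speed limits (degrees/s): [127.2, 127.2, 147.25, 180, 180, 180].

### API

Orientations are given as [roll, pitch, yaw] about the fixed x, y, z axes, in that order (R = Rz(yaw) Ry(pitch) Rx(roll)).
In Python, from workcell import bot gives the robot as it stands.
- The arm moves only by the tool play_rows, never from a script. Its argument "steps" is a list that holds one entry, the list of rows, each a list of 4 numbers: the shift along the tool's x, y, z in m, then the turn about the tool's z in rad. In form: [[[tx, ty, tz, yaw], ...]]. A call has exactly 5 rows; each row shifts and turns the commanded pose from where the row before left it, along the tool's axes as they then stand; what a row does not reach is not made up. A row lasts 1/12 s, in which the tool goes at most 41.7 mm and 7.16 degrees, less where a joint would pass 70% of its speed; a pose out of reach is approached as far as the arm can. A call is refused whole if a number of a shift passes 0.0417 or a number of a turn 0.125, either way. A call with a gripper value outside its range is refused whole. "gripper" is the finger opening in m, from 0 to 0.0854, set as the call begins (left out, the last holds). The fingers move at their own pace and stop on an object; "squeeze" is the grip in N (left out, the last holds). Time passes only in rows, so rows that do not move let the fingers close, or fill a call up. It gives the time, the measured TCP pose, the force, the opening and the grip force at its end, in the units of the state.
- bot.get_obs(): the state, without advancing time (a new reading comes with each control period).
- bot.camera(name): name is "scene" or "top" or "wrist"; returns a dict with "img" (400x640x3 uint8, blue, green, red), "vfov" (degrees; the focal length in pixels is half the picture's height over the tangent of half this angle, whatever the lens; pixels are square), "cx", "cy" (the principal point, pixels), "xyz" and "attitude" of the camera in the world. Camera axes: x right, y down, z forward; pixel columns grow to the right and rows downward; lengths in m; the calibration is good to about 2 mm. A picture is of the moment at which its call begins. There is no depth.
- bot.job_done(): hands the job in; it is judged then, once.
The state is a dict: "time": time; "q": joint angles; "qd": joint speeds; "joint_efforts": joint torques, N m; "ee_pos": TCP position; "tcp_rot": TCP orientation; "wrist_force": force on the tool from outside, world axes, zero at the start; "torque": the same for the moment, N m; "opening": finger opening in m; "grasp_force": force on a finger pad.
Only numpy, scipy, OpenCV 4.12 (cv2) and the standard library are available. Lean on these libraries where they do the work, as an engineer would, in place of code of your own. Each camera call takes 0.05 s, during which the arm holds its last target. There are 200 camera calls.

## Working session

There is one attempt and no reset: what is moved stays moved. The work goes in short steps, Python scripts to look and compute and a tool call to move; the robot and the scene stay as the last step left them, time stands still between calls to the robot, and variables do not carry over. Pictures are saved under pics/ and viewed, at most 10 in all, crops included, and the job is handed in when it is done.

Besides the shell and the picture viewer there is one more tool, called after ">>>" in YAML: its name, and indented under it one key for each argument. play_rows: Moves the arm, as the interface text tells. Its arguments: {"type":"object","properties":{"steps":{"type":"array","items":{"type":"array","items":{"type":"array","items":{"type":"number"}}}},"gripper":{"type":"number"},"squeeze":{"type":"number"}},"required":["steps"]}

```bash
mkdir -p pics; ls; python3 - <<'E'
from workcell import bot
import cv2
print(bot.get_obs())
for n in("scene","top"):
    c=bot.camera(n);cv2.imwrite(f"pics/{n}0.png",c["img"]);print(n,{k:c[k] for k in c if k!="img"})
E
```

```text
pics
{'time': 0.0, 'q': array([7.00739569e+01, 5.01205998e+00, 1.00329759e+01, 9.50987713e+01,
       5.40230541e-04, 9.00008174e+01]), 'qd': array([ 0.04123317, -0.01413215, -0.077775  ,  0.06591697,  0.09273997,
       -0.13625486]), 'joint_efforts': array([-5.11631370e-04, -5.20392752e+01,  4.64803147e+01,  1.63529674e-02,
       -6.57482474e-05, -6.38039893e-06]), 'ee_pos': array([0.18736244, 0.51685677, 0.23056061]), 'tcp_rot': array([-1.79922145e+02, -5.39119378e-04,  1.60073139e+02]), 'wrist_force': array([-0.87283842,  0.40608967,  0.47635325]), 'torque': array([ 0.01247127, -0.03588006,  0.0099312 ]), 'grasp_force': 0.0, 'opening': 0.08563459072595796}
scene {'vfov': 48.33596436995589, 'cx': 320.53438215555053, 'cy': 205.81712925379202, 'xyz': array([ 1.43160162, -0.2533162 ,  0.71818992]), 'attitude': array([-122.51825407,   -0.82686925,   70.58631436])}
top {'vfov': 47.66048142557453, 'cx': 318.62477927289945, 'cy': 203.34338801061054, 'xyz': array([0.34459915, 0.06160177, 1.17719597]), 'attitude': array([-1.67139682e+02,  3.80184969e-02, -9.63664502e+01])}
```

View pics/scene0.png

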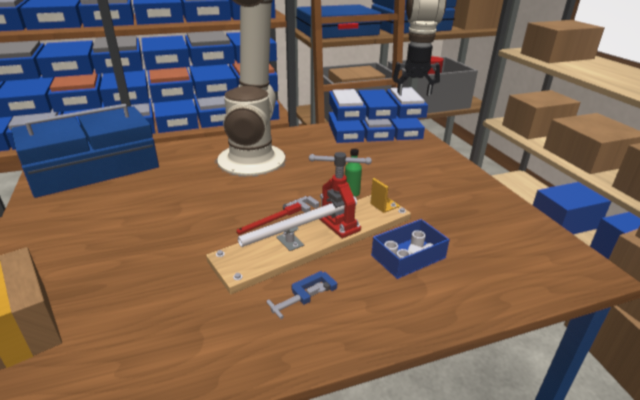

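View pics/top0.png

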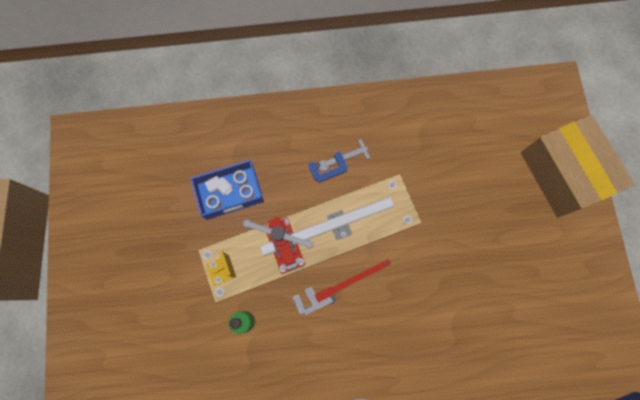

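The scene view shows the tail end at about (245,239) and the handle balls at about (312,157) and (369,160). In the top view the handle balls are at about (247,223) and (309,244), the tail at (392,203), the front at (263,249), and the stop at about (218,267). Next I measure these points.

```bash
cat > h.py <<'E'
import numpy as np,cv2
from scipy.spatial.transform import Rotation as R
def ray(c,p):
    f=200/np.tan(np.radians(c["vfov"]/2))
    d=np.array([(p[0]-c["cx"])/f,(p[1]-c["cy"])/f,1.])
    d=R.from_euler("xyz",c["attitude"],degrees=True).as_matrix()@d
    return np.array(c["xyz"]),d/np.linalg.norm(d)
def plane(c,p,z):
    o,d=ray(c,p);return o+d*(z-o[2])/d[2]
def tri(c1,p1,c2,p2):
    o1,d1=ray(c1,p1);o2,d2=ray(c2,p2)
    s=np.linalg.lstsq(np.c_[d1,-d2],o2-o1,rcond=None)[0]
    a=o1+s[0]*d1;b=o2+s[1]*d2
    return (a+b)/2,np.linalg.norm(a-b)
def proj(c,P):
    f=200/np.tan(np.radians(c["vfov"]/2))
    v=R.from_euler("xyz",c["attitude"],degrees=True).as_matrix().T@(np.array(P)-c["xyz"])
    return np.array([c["cx"]+f*v[0]/v[2],c["cy"]+f*v[1]/v[2]])
E
python3 - <<'E'
from workcell import bot
from h import *
np.set_printoptions(precision=4,suppress=True)
s=bot.camera("scene");t=bot.camera("top")
for n,a,b in [("ballA",(247,223),(369,160)),("ballB",(309,244),(312,157)),("tail",(392,203),(243,240)),("head",(278,233),(340,156))]:
    print(n,tri(t,a,s,b))
hsv=cv2.cvtColor(t["img"],cv2.COLOR_BGR2HSV)
print(hsv[215,310],hsv[195,385],hsv[330,450])
m=cv2.inRange(hsv,(10,40,165),(30,140,255));m[:160]=0;m[310:]=0;m[:,:190]=0;m[:,430:]=0
m=cv2.morphologyEx(m,cv2.MORPH_OPEN,np.ones((3,3)))
cs=max(cv2.findContours(m,0,2)[0],key=cv2.contourArea)
W=np.array([plane(t,p[0],.025)[:2] for p in cs],np.float32)
r=cv2.minAreaRect(W);print("plank",r,cv2.boxPoints(r))
y=cv2.inRange(hsv,(20,170,120),(32,255,255));y[:230]=0;y[300:]=0;y[:,:190]=0;y[:,250:]=0
print("yellow bbox",cv2.boundingRect(y))
a=cv2.resize(t["img"][160:310,190:430],None,fx=3.3,fy=3.3,interpolation=2)
b=cv2.resize(s["img"][130:290,200:420],None,fx=3.3,fy=3.3,interpolation=2)
cv2.imwrite("pics/tz.png",a);cv2.imwrite("pics/sz.png",b)
E
```

```text
ballA (array([0.5361, 0.1964, 0.2209]), np.float64(0.001967856224443084))
ballB (array([0.476 , 0.0683, 0.2204]), np.float64(0.00022351813583352831))
tail (array([ 0.575 , -0.1415,  0.0813]), np.float64(0.010200099606252512))
head (array([0.5058, 0.1313, 0.2276]), np.float64(0.0008931652243529814))
[ 18  91 190] [ 18  91 191] [ 15 141 146]
plank ((0.5548091530799866, -0.052356213331222534), (0.14108392596244812, 0.32060399651527405), 14.662246704101562) [[ 0.446   0.0849]
 [ 0.5271 -0.2253]
 [ 0.6636 -0.1896]
 [ 0.5825  0.1206]]
yellow bbox (207, 252, 25, 33)
```

View pics/tz.png

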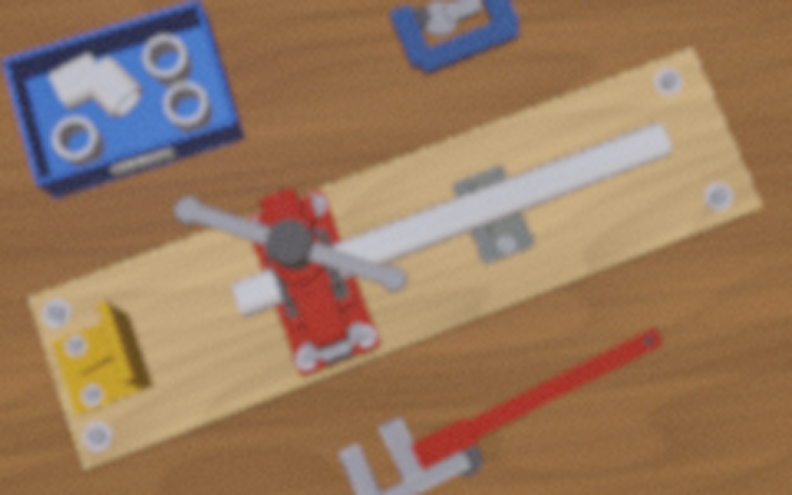

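View pics/sz.png

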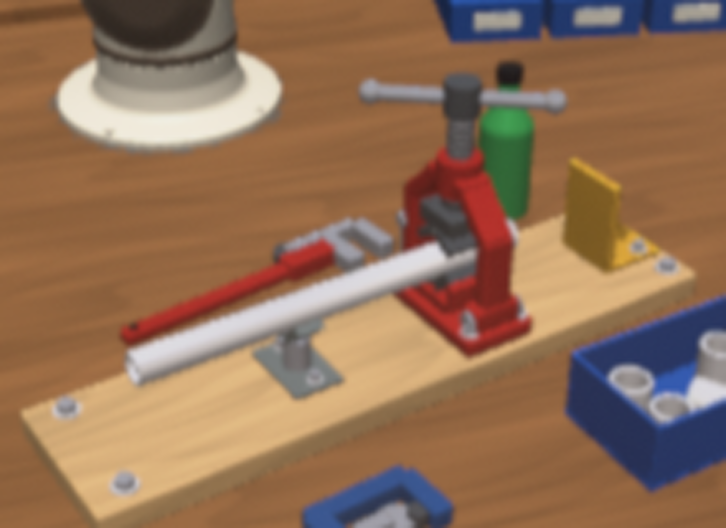

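The zoomed top view shows plank corners at (198.5,250), (215.8,302), (421,223) and (400,174), and handle balls at (247,223) and (310,244.5). The zoomed scene view puts the tail face at (241,241), and the space behind it is clear.

```bash
python3 - <<'E'
from workcell import bot
from h import *
np.set_printoptions(precision=4,suppress=True)
s=bot.camera("scene");t=bot.camera("top")
C=[plane(t,p,.025) for p in [(198.5,250),(215.8,302.1),(421.2,222.7),(400,174.2)]]
print("corners",*C); 
sc=lambda x,y:(x/3.3+200,y/3.3+130); tp=lambda x,y:(x/3.3+190,y/3.3+160)
print("sizes",[np.linalg.norm(C[i]-C[(i+1)%4]) for i in range(4)])
o=sum(C)/4; yv=(C[0]+C[1]-C[2]-C[3])[:2]; print("origin",o,"y dir deg",np.degrees(np.arctan2(yv[1],yv[0])))
# scene corners: z check
for a,b in [((22,413),(693,47)),((698,272),(28,297))]: print("cornertri",tri(t,tp(*b),s,sc(*a)) if 0 else plane(s,sc(*a),.025))
u=yv/np.linalg.norm(yv)
st=lambda d,z:np.r_[o[:2]+u*d,z]
print("vise",st(.07,.081),"stop",st(.21,.081))
for z in(.081,.0944):print("tail top z",z,plane(t,tp(667,140),z),"scene",plane(s,sc(136,367),.081))
for z in(.081,.0944):print("front",plane(t,tp(240,297),z))
for nm,p in [("tail",plane(t,tp(667,140),.0944)),("tailscene",plane(s,sc(136,367),.081))]:
    d=p[:2]-o[:2];print(nm,"along",d@u,"lat",d@np.array([-u[1],u[0]]))
A=tri(t,tp(187,209),s,sc(557,100));B=tri(t,tp(395,279),s,sc(369,90));print(A,B,(A[0]+B[0])/2)
v=(A[0]-B[0]);print(np.linalg.norm(v),np.degrees(np.arctan2(v[1],v[0])))
print("vise proj top",proj(t,st(.07,.22)))
E
```

```text
corners [0.5188 0.3512 0.025 ] [0.3842 0.3152 0.025 ] [ 0.5257 -0.2246  0.025 ] [ 0.6609 -0.1898  0.025 ]
sizes [np.float64(0.13937916545718995), np.float64(0.5580354876073709), np.float64(0.13958989004156816), np.float64(0.5593266455003085)]
origin [0.5224 0.063  0.025 ] y dir deg 104.70056910062665
cornertri [ 0.5347 -0.2226  0.025 ]
cornertri [0.5227 0.3519 0.025 ]
vise [0.5046 0.1307 0.081 ] stop [0.4691 0.2661 0.081 ]
tail top z 0.081 [ 0.5755 -0.1471  0.081 ] scene [ 0.58   -0.1416  0.081 ]
tail top z 0.0944 [ 0.5726 -0.1446  0.0944] scene [ 0.58   -0.1416  0.081 ]
front [0.4931 0.1822 0.081 ]
front [0.4912 0.1808 0.0944]
tail along -0.2135474835743647 lat 0.004075773734825125
tailscene along -0.21251060541985198 lat -0.003856992378222229
(array([0.5355, 0.1968, 0.2198]), np.float64(0.0008685382574640275)) (array([0.4751, 0.0675, 0.2193]), np.float64(0.0014139344349209445)) [0.5053 0.1322 0.2195]
0.1427746642426269 64.969749823076
vise proj top [278.4407 234.0113]
```

Measurements agree with the given sizes: plank 140 × 559 mm, ball height 0.2195. From these:
- The station origin is at (0.522, 0.063) with its y at 104.7°.
- The tail is at −0.213 along it, so the push is about 83 mm.
- The bar lies at 65°.

I'll shut the fingers, turn tool x along the pipe, and go behind the tail.

>>> play_rows:
  steps:
    - [[0,0,-0.012,0.121],[0,0,-0.012,0.121],[0,0,-0.012,0.121],[0,0,-0.012,0.121],[0,0,-0.012,0.121]]
  gripper: 0
  squeeze: 40

```text
time: 0.72
ee_pos: [0.1874, 0.517, 0.2918]
tcp_rot: [-180.0, 0.0, 125.1]
wrist_force: [0.3, 0.3, -0.0]
opening: 0.0257
grasp_force: 0.0
```

>>> play_rows:
  steps:
    - [[0,0,-0.012,0.121],[0,0,0,0.121],[0,0,0,0.121],[0,0,0,0],[0,0,0,0]]

```text
time: 1.13
ee_pos: [0.1874, 0.517, 0.3031]
tcp_rot: [-180.0, 0.0, 104.8]
wrist_force: [-0.1, -1.1, 0.1]
opening: 0.0001
grasp_force: 0.0
```

>>> play_rows:
  steps:
    - [[-0.037,0.01,0,0],[-0.037,0.01,0,0],[-0.037,0.01,0,0],[-0.037,0.01,0,0],[-0.037,0.01,0,0]]

```text
time: 1.55
ee_pos: [0.2828, 0.349, 0.3031]
tcp_rot: [-180.0, 0.0, 104.9]
wrist_force: [0.3, 0.1, 0.5]
opening: 0.0002
grasp_force: 0.0
```

>>> play_rows:
  steps:
    - [[-0.037,0.01,0,0],[-0.037,0.01,0,0],[-0.037,0.01,0,0],[-0.037,0.01,0,0],[-0.037,0.01,0,0]]

```text
time: 1.97
ee_pos: [0.3779, 0.1824, 0.3033]
tcp_rot: [180.0, -0.0, 104.9]
wrist_force: [0.9, 0.6, -0.6]
opening: -0.0002
grasp_force: 0.0
```

>>> play_rows:
  steps:
    - [[-0.037,0.011,0,0],[-0.037,0.011,0,0],[-0.037,0.011,0,0],[-0.037,0.011,0,0],[-0.037,0.011,0,0]]

```text
time: 2.38
ee_pos: [0.4779, 0.0171, 0.3033]
tcp_rot: [180.0, 0.0, 104.9]
wrist_force: [-0.0, 1.1, -0.7]
opening: -0.0001
grasp_force: 0.0
```

>>> play_rows:
  steps:
    - [[-0.037,0.011,0,0],[-0.037,0.011,0,0],[-0.037,0.011,0,0],[-0.037,0.011,0,0],[-0.037,0.011,0,0]]

```text
time: 2.8
ee_pos: [0.5778, -0.148, 0.3031]
tcp_rot: [180.0, -0.0, 104.9]
wrist_force: [0.9, 0.9, 1.0]
opening: 0.0001
grasp_force: 0.0
```

>>> play_rows:
  steps:
    - [[-0.034,0,0,0],[0,0,0.035,0],[0,0,0.035,0],[0,0,0.035,0],[0,0,0,0]]

```text
time: 3.22
ee_pos: [0.5827, -0.1783, 0.1894]
tcp_rot: [-179.4, -0.4, 104.8]
wrist_force: [-1.5, 0.4, -2.5]
opening: -0.0004
grasp_force: 0.0
```

```bash
python3 - <<'E'
from workcell import bot
from h import *
np.set_printoptions(precision=4,suppress=True)
p=bot.get_obs()["ee_pos"];print(p)
w=bot.camera("wrist");s=bot.camera("scene");t=bot.camera("top")
print({k:w[k] for k in w if k!="img"})
print("TCP in wrist",proj(w,p),"tail in wrist",proj(w,[.576,-.143,.081]))
a=np.vstack([w["img"]]);b=cv2.resize(s["img"][130:290,190:390],None,fx=2.5,fy=2.5)
cv2.imwrite("pics/w1.png",np.vstack([cv2.resize(a,(400,250)),b[:350]][:2]) if 0 else cv2.hconcat([cv2.resize(a,(480,300)),b[:300,:320]]))
cv2.imwrite("pics/x.png",s["img"])
E
```

```text
[ 0.5827 -0.1783  0.1894]
{'vfov': 70.55982237299816, 'cx': 321.6995011844472, 'cy': 197.4334506498667, 'xyz': array([ 0.5627, -0.0986,  0.3324]), 'attitude': array([161.472 ,   0.6775,  14.7395])}
TCP in wrist [322.9551 254.1396] tail in wrist [326.7322 157.2484]
```

View pics/w1.png

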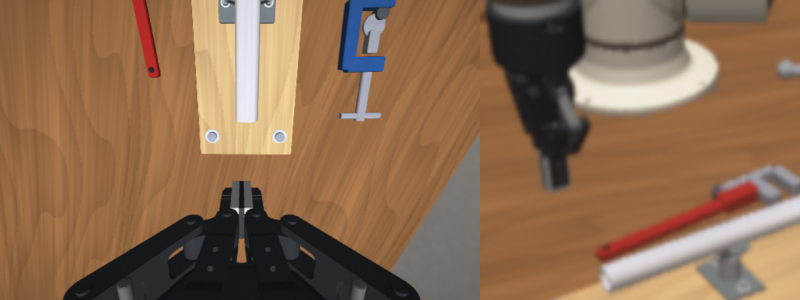

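The wrist view (0.75 scale) shows the tail at (247,122), in line with the shut fingers and about 22 mm ahead of them, with nothing in between. I descend and push.

>>> play_rows:
  steps:
    - [[0,0.002,0.03,0],[0,0,0.03,0],[0,0,0.03,0],[0,0,0.025,0],[0,0,0,0]]

```text
time: 3.78
ee_pos: [0.5874, -0.178, 0.0815]
tcp_rot: [-179.9, -0.1, 104.7]
wrist_force: [-0.8, 0.2, 0.2]
opening: -0.0001
grasp_force: 0.0
```

>>> play_rows:
  steps:
    - [[0.005,0,0,0],[0.005,0,0,0],[0.005,0,0,0],[0.005,0,0,0],[0.004,0,0,0]]

```text
time: 4.2
ee_pos: [0.5824, -0.1547, 0.085]
tcp_rot: [179.9, 0.1, 104.6]
wrist_force: [3.4, -8.7, 0.7]
opening: -0.0
grasp_force: 3.9
```

>>> play_rows:
  steps:
    - [[0.005,0,0,0],[0.005,0,0,0],[0.005,0,0,0],[0.005,0,0,0],[0.005,0,0,0]]

```text
time: 4.62
ee_pos: [0.5763, -0.1317, 0.0848]
tcp_rot: [179.9, 0.2, 104.6]
wrist_force: [1.7, -6.4, 4.7]
opening: 0.0003
grasp_force: 3.4
```

>>> play_rows:
  steps:
    - [[0.005,0,0,0],[0.005,0,0,0],[0.005,0,0,0],[0.005,0,0,0],[0.005,0,0,0]]

```text
time: 5.03
ee_pos: [0.5701, -0.1077, 0.0849]
tcp_rot: [179.9, 0.2, 104.6]
wrist_force: [2.5, -5.8, 5.0]
opening: -0.0001
grasp_force: 3.6
```

>>> play_rows:
  steps:
    - [[0.005,0,0,0],[0.005,0,0,0],[0.005,0,0,0],[0.005,0,0,0],[0.005,0,0,0]]

```text
time: 5.45
ee_pos: [0.5638, -0.0834, 0.0849]
tcp_rot: [179.9, 0.2, 104.6]
wrist_force: [1.4, -7.1, 5.0]
opening: 0.0002
grasp_force: 3.6
```

>>> play_rows:
  steps:
    - [[0.001,0,0,0],[0.001,0,0,0],[0.001,0,0,0],[0.001,0,0,0],[0.001,0,0,0]]

```text
time: 5.87
ee_pos: [0.5625, -0.0788, 0.0848]
tcp_rot: [179.9, 0.2, 104.6]
wrist_force: [1.5, -6.6, 5.4]
opening: 0.0001
grasp_force: 3.7
```

>>> play_rows:
  steps:
    - [[0.001,0,0,0],[0.001,0,0,0],[0.001,0,0,0],[0.0005,0,0,0],[0.0005,0,0,0]]

```text
time: 6.28
ee_pos: [0.5615, -0.0749, 0.0848]
tcp_rot: [179.9, 0.2, 104.6]
wrist_force: [1.5, -6.7, 4.7]
opening: -0.0001
grasp_force: 3.7
```

>>> play_rows:
  steps:
    - [[0.0008,0,0,0],[0.0008,0,0,0],[0.0008,0,0,0],[0.0008,0,0,0],[0.0008,0,0,0]]

```text
time: 6.7
ee_pos: [0.5608, -0.072, 0.0848]
tcp_rot: [179.9, 0.3, 104.5]
wrist_force: [4.0, -15.8, 3.5]
opening: -0.0002
grasp_force: 8.1
```

>>> play_rows:
  steps:
    - [[0.0005,0,0,0],[0.0005,0,0,0],[0,0,0,0],[0,0,0,0],[0,0,0,0]]

```text
time: 7.12
ee_pos: [0.5608, -0.072, 0.0848]
tcp_rot: [179.9, 0.4, 104.5]
wrist_force: [4.2, -17.5, 3.5]
opening: -0.0001
grasp_force: 8.8
```

The wrist force climbed from 7 to 17.5 N and the TCP stopped advancing at the expected −0.14 along the station, so the pipe is against the stop. I back off, rise, and go to the handle.

>>> play_rows:
  steps:
    - [[-0.003,0,0,0],[-0.01,0,0,0],[-0.017,0,0,0],[0,0,-0.03,0],[0,0,-0.035,0]]

```text
time: 7.53
ee_pos: [0.5653, -0.0986, 0.1461]
tcp_rot: [-179.7, -0.2, 104.6]
wrist_force: [1.0, 0.6, 0.5]
opening: 0.0002
grasp_force: 0.0
```

>>> play_rows:
  steps:
    - [[0,0,-0.04,0],[0,0,-0.04,0],[0,0,-0.04,0],[0,0,-0.035,0],[0,0,0,0]]

```text
time: 7.95
ee_pos: [0.5678, -0.0983, 0.3109]
tcp_rot: [179.5, 0.2, 104.6]
wrist_force: [0.1, 0.2, 1.1]
opening: -0.0
grasp_force: 0.0
```

>>> play_rows:
  steps:
    - [[0.035,0,0,0],[0.035,0,0,0],[0.035,0,0,0],[0.035,0,0,0],[0,0,0,0]]

```text
time: 8.37
ee_pos: [0.5302, 0.0417, 0.3036]
tcp_rot: [180.0, -0.1, 104.8]
wrist_force: [-0.9, -0.0, -1.2]
opening: 0.0001
grasp_force: 0.0
```

```bash
python3 - <<'E'
from workcell import bot
from h import *
np.set_printoptions(precision=4,suppress=True)
p=bot.get_obs()["ee_pos"];print(p, bot.get_obs()["tcp_rot"])
u=np.array([np.cos(np.radians(104.7)),np.sin(np.radians(104.7))]);d=p[:2]-[.5224,.063];print("ab",d@u,d@np.array([u[1],-u[0]]))
t=bot.camera("top");w=bot.camera("wrist")
cv2.imwrite("pics/tw2.png",cv2.hconcat([cv2.resize(t["img"][200:310,190:390],(400,220)),w["img"][:,120:520]][:1]) if 0 else cv2.hconcat([cv2.resize(t["img"][170:310,190:350],(456,400)),cv2.resize(w["img"][:,150:490],(340,400))]))
for n,q in(("c",[.505,.1315,.22]),("A",[.5355,.1968,.22]),("B",[.4751,.0675,.22])):print(n,proj(w,q),proj(t,q))
E
```

```text
[0.5302 0.0417 0.3036] [179.9903  -0.1092 104.8426]
ab -0.022566010143519923 0.0021589606028962352
c [320.5402  83.3536] [278.0642 233.8764]
A [388.3707  -4.416 ] [246.4777 223.2421]
B [264.4306 155.9432] [309.3524 244.4134]
```

View pics/tw2.png

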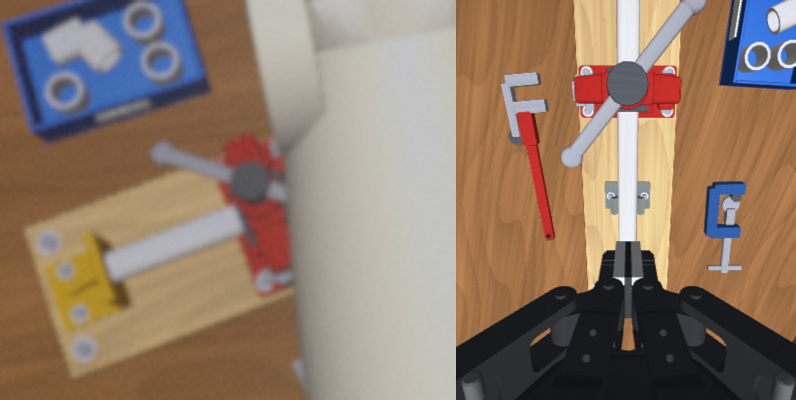

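The top view shows the pipe's front end touching the yellow stop. The wrist view shows the screw head at (321,83) and ball B at (266,157), both within 2 px of prediction. I descend beside the bar, on its trailing side.

>>> play_rows:
  steps:
    - [[0.024,-0.001,0,0],[0.0245,0,0,0],[0,0,0,0],[0,0,0.03,0],[0,0,0.03,0]]

```text
time: 8.88
ee_pos: [0.5196, 0.0833, 0.2437]
tcp_rot: [179.8, 0.0, 104.6]
wrist_force: [-0.4, 0.3, -0.4]
opening: 0.0
grasp_force: 0.0
```

>>> play_rows:
  steps:
    - [[0,0,0.03,0],[0,0,0.018,0],[0,0,0,0],[0,0,0,0],[0,0,0,0]]

```text
time: 9.3
ee_pos: [0.519, 0.0834, 0.1968]
tcp_rot: [179.9, 0.0, 104.6]
wrist_force: [-0.6, -0.3, 1.0]
opening: -0.0
grasp_force: 0.0
```

>>> play_rows:
  steps:
    - [[0.0015,-0.0116,0,0],[0.0045,-0.0109,0,0],[0.0072,-0.0093,0,0],[0.0093,-0.0072,0,0],[0.0109,-0.0045,0,0]]

```text
time: 9.72
ee_pos: [0.468, 0.1052, 0.1969]
tcp_rot: [179.8, 0.1, 104.6]
wrist_force: [4.8, -4.0, -0.7]
opening: -0.0005
grasp_force: 2.5
```

Contact is light at about 6 N and the bar is being pushed, so I continue the orbit.

>>> play_rows:
  steps:
    - [[0.0126,-0.0015,0,0],[0.0126,0.0015,0,0],[0.0119,0.0045,0,0],[0.0093,0.0072,0,0],[0.0072,0.0093,0,0]]

```text
time: 10.13
ee_pos: [0.4739, 0.1629, 0.1966]
tcp_rot: [-180.0, 0.1, 104.6]
wrist_force: [-3.2, -4.1, 0.6]
opening: 0.0003
grasp_force: 2.3
```

>>> play_rows:
  steps:
    - [[0.0045,0.0109,0,0],[0.0015,0.0116,0,0],[-0.0015,0.0116,0,0],[-0.0045,0.0109,0,0],[-0.0072,0.0093,0,0]]

```text
time: 10.55
ee_pos: [0.5283, 0.1703, 0.1959]
tcp_rot: [-179.9, -0.1, 104.7]
wrist_force: [-5.2, 2.4, -0.6]
opening: 0.0001
grasp_force: 2.4
```

>>> play_rows:
  steps:
    - [[-0.0093,0.0072,0,0],[-0.0109,0.0045,0,0],[-0.0116,0.0015,0,0],[-0.0116,-0.0015,0,0],[0,0,0,0]]

```text
time: 10.97
ee_pos: [0.5516, 0.1299, 0.1963]
tcp_rot: [179.9, -0.0, 104.6]
wrist_force: [2.4, 1.2, -0.3]
opening: -0.0
grasp_force: 0.6
```

>>> play_rows:
  steps:
    - [[-0.0109,-0.0055,0,0],[-0.0093,-0.0072,0,0],[-0.0072,-0.0093,0,0],[-0.0045,-0.0109,0,0],[-0.0015,-0.0116,0,0]]

```text
time: 11.38
ee_pos: [0.5173, 0.0871, 0.1962]
tcp_rot: [179.8, -0.0, 104.6]
wrist_force: [4.8, 2.1, -0.9]
opening: -0.0001
grasp_force: 2.4
```

>>> play_rows:
  steps:
    - [[0.0015,-0.0116,0,0],[0.0045,-0.0109,0,0],[0,0,0,0],[0,0,0,0],[0,0,0,0]]

```text
time: 11.8
ee_pos: [0.4936, 0.0872, 0.1957]
tcp_rot: [180.0, -0.0, 104.6]
wrist_force: [-0.1, -0.0, 0.9]
opening: 0.0004
grasp_force: 0.0
```

```bash
python3 - <<'E'
from workcell import bot
from h import *
np.set_printoptions(precision=4,suppress=True)
o=bot.get_obs();p=o["ee_pos"];print(p,o["wrist_force"],o["torque"])
u=np.array([np.cos(np.radians(104.7)),np.sin(np.radians(104.7))]);d=p[:2]-[.5045,.132];a,b=d@u,d@np.array([u[1],-u[0]]);print("r",np.hypot(a,b),"psi",np.degrees(np.arctan2(b,a))%360)
s=bot.camera("scene");w=bot.camera("wrist")
cv2.imwrite("pics/s3.png",cv2.hconcat([cv2.resize(s["img"][125:245,290:430],(466,400),interpolation=2),cv2.resize(w["img"][:,160:480],(320,400))]))
E
```

```text
[0.4936 0.0872 0.1957] [-0.0615 -0.0246  0.8884] [ 0.0123  0.0138 -0.0247]
r 0.046127401540490234 psi 208.33464654455682
```

View pics/s3.png

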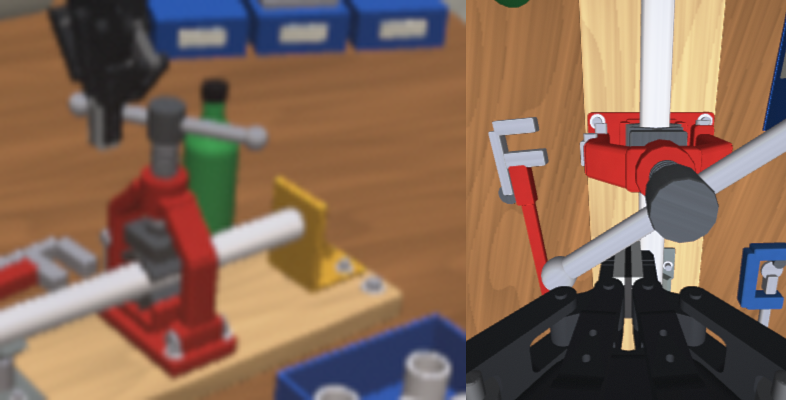

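The picture shows the bar turning with the finger against it near ball B, and the pipe still against the stop. I continue in smaller stages and watch the force.

>>> play_rows:
  steps:
    - [[0.0072,-0.0093,0,0],[0.0093,-0.0072,0,0],[0.0109,-0.0045,0,0],[0,0,0,0],[0,0,0,0]]

```text
time: 12.32
ee_pos: [0.4662, 0.1083, 0.1953]
tcp_rot: [-180.0, -0.0, 104.7]
wrist_force: [-0.1, -0.2, -0.6]
opening: -0.0002
grasp_force: 0.0
```

>>> play_rows:
  steps:
    - [[0.0058,-0.001,0,0],[0.0058,-0.0005,0,0],[0.0058,0.0005,0,0],[0.0058,0.001,0,0],[0,0,0,0]]

```text
time: 12.73
ee_pos: [0.4606, 0.1304, 0.1952]
tcp_rot: [-180.0, 0.0, 104.6]
wrist_force: [0.4, -2.0, 1.4]
opening: 0.0003
grasp_force: 1.2
```

There's no resistance where the later hypothesis would already have bottomed out, so θ0 ≈ 2.26 and θ is now about 10.1. I go on another 75° and then slow down.

>>> play_rows:
  steps:
    - [[0.0109,0.0045,0,0],[0.0093,0.0072,0,0],[0.0072,0.0093,0,0],[0.0045,0.0109,0,0],[0.0015,0.0116,0,0]]

```text
time: 13.15
ee_pos: [0.4932, 0.1737, 0.1947]
tcp_rot: [-179.8, 0.0, 104.6]
wrist_force: [-5.5, -2.4, -1.3]
opening: 0.0001
grasp_force: 2.6
```

>>> play_rows:
  steps:
    - [[-0.001,0.0058,0,0],[-0.001,0.0058,0,0],[-0.002,0.0054,0,0],[-0.0025,0.0054,0,0],[0,0,0,0]]

```text
time: 13.57
ee_pos: [0.5176, 0.1729, 0.1947]
tcp_rot: [-179.9, -0.0, 104.6]
wrist_force: [-1.2, 1.1, -0.4]
opening: 0.0001
grasp_force: 1.0
```

```bash
cat > st.py <<'E'
from workcell import bot
from h import *
np.set_printoptions(precision=4,suppress=True)
o=bot.get_obs();p=o["ee_pos"];print(p,o["wrist_force"])
u=np.array([np.cos(np.radians(104.7)),np.sin(np.radians(104.7))]);d=p[:2]-[.5045,.132];a,b=d@u,d@np.array([u[1],-u[0]]);ps=np.degrees(np.arctan2(b,a));r=np.hypot(a,b)
tx=[-np.sin(np.radians(ps)),np.cos(np.radians(ps))]
print("r",r,"psi",ps%360,"tangent",tx,"ftan",o["wrist_force"][:2]@(tx[0]*u+tx[1]*np.array([u[1],-u[0]])))
E
python3 st.py
```

```text
[0.5176 0.1729 0.1947] [-1.1794  1.1186 -0.3576]
r 0.04298754980928686 psi 32.460299137719616 tangent [np.float64(-0.5367150843980677), np.float64(0.8437635439977097)] ftan -1.4643749074289323
```

>>> play_rows:
  steps:
    - [[-0.0033,0.0047,0,0],[0,0,0,0],[-0.0039,0.0042,0,0],[0,0,0,0],[0,0,0,0]]

```text
time: 13.98
ee_pos: [0.5276, 0.1684, 0.1952]
tcp_rot: [-180.0, -0.0, 104.6]
wrist_force: [-2.6, 1.3, -1.2]
opening: -0.0
grasp_force: 1.2
```

>>> play_rows:
  steps:
    - [[-0.0044,0.0037,0,0],[0,0,0,0],[-0.0048,0.003,0,0],[0,0,0,0],[0,0,0,0]]

```text
time: 14.4
ee_pos: [0.5365, 0.1613, 0.1954]
tcp_rot: [180.0, -0.0, 104.6]
wrist_force: [-2.8, 1.7, -0.6]
opening: 0.0002
grasp_force: 1.3
```

```bash
python3 st.py
```

```text
[0.5365 0.1613 0.1954] [-2.7855  1.7278 -0.5938]
r 0.04337612387354901 psi 62.19248555545496 tangent [np.float64(-0.884519800160709), np.float64(0.46650265071450503)] ftan -3.1558995730446746
```

>>> play_rows:
  steps:
    - [[-0.0037,0.0016,0,0],[0,0,0,0],[-0.0038,0.0013,0,0],[0,0,0,0],[0,0,0,0]]

```text
time: 14.82
ee_pos: [0.541, 0.155, 0.1954]
tcp_rot: [180.0, -0.0, 104.6]
wrist_force: [-2.3, 4.0, -0.5]
opening: 0.0002
grasp_force: 2.0
```

```bash
python3 st.py; python3 - <<'E'
from workcell import bot
import cv2
s=bot.camera("scene");w=bot.camera("wrist")
cv2.imwrite("pics/s4.png",cv2.hconcat([cv2.resize(s["img"][125:245,290:430],(466,400),interpolation=2),cv2.resize(w["img"][:,160:480],(320,400))]))
E
```

```text
[0.541  0.155  0.1954] [-2.334   3.9789 -0.5098]
r 0.04314653273452837 psi 72.49669776811518 tangent [np.float64(-0.9536996180398782), np.float64(0.30076076630869003)] ftan -4.610601773872765
```

View pics/s4.png

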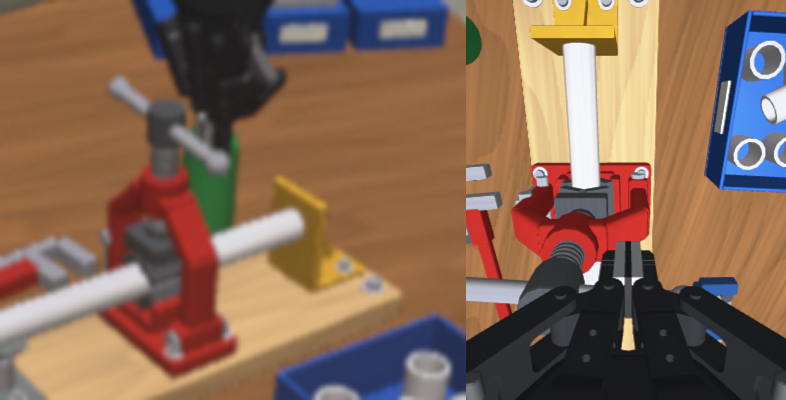

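The scene view shows the balls at (325.4,150.5) and (355.7,172.7) and the pipe still against the stop. I get the bar angle from that.

```bash
python3 - <<'E'
from workcell import bot
from h import *
s=bot.camera("scene")
for z in(.212,.2145):
    A=plane(s,(325.4,150.5),z);B=plane(s,(355.7,172.7),z);v=B-A
    w=np.degrees(np.arctan2(v[1],v[0]));print(A,B,(A+B)/2,np.linalg.norm(v),"world",w,"theta rad",[np.radians(14.7-w+180*k) for k in(3,4)])
E
```

```text
[0.43433049 0.11943461 0.212     ] [0.57202018 0.14676858 0.212     ] [0.50317534 0.13310159 0.212     ] 0.14037662221492758 world 11.228296921030614 theta rad [np.float64(9.48537061014902), np.float64(12.626963263738814)]
[0.43925587 0.11759365 0.2145    ] [0.57626553 0.14479261 0.2145    ] [0.5077607  0.13119313 0.2145    ] 0.1396833220423125 world 11.22829692103057 theta rad [np.float64(9.48537061014902), np.float64(12.626963263738814)]
```

>>> play_rows:
  steps:
    - [[-0.0037,0.0008,0,0],[0,0,0,0],[-0.0038,0.0006,0,0],[0,0,0,0],[0,0,0,0]]

```text
time: 15.38
ee_pos: [0.5445, 0.1484, 0.1957]
tcp_rot: [179.9, -0.1, 104.6]
wrist_force: [-2.9, 6.3, 0.8]
opening: -0.0001
grasp_force: 2.6
```

>>> play_rows:
  steps:
    - [[-0.0038,0.0002,0,0],[0,0,0,0],[0,0,0,0],[0,0,0,0],[0,0,0,0]]

```text
time: 15.8
ee_pos: [0.5457, 0.1449, 0.1958]
tcp_rot: [179.9, -0.1, 104.6]
wrist_force: [-2.9, 6.5, 0.2]
opening: -0.0001
grasp_force: 2.7
```

```bash
python3 st.py
```

```text
[0.5457 0.1449 0.1958] [-2.8683  6.5171  0.2251]
r 0.04318023267943949 psi 87.35660691905903 tangent [np.float64(-0.9989359275422061), np.float64(0.04611954754106321)] ftan -7.0757871681563165
```

>>> play_rows:
  steps:
    - [[-0.0038,-0.0001,0,0],[0,0,0,0],[0,0,0,0],[0,0,0,0],[0,0,0,0]]

```text
time: 16.22
ee_pos: [0.5467, 0.1413, 0.1958]
tcp_rot: [179.9, -0.1, 104.6]
wrist_force: [-2.8, 7.7, 1.1]
opening: 0.0
grasp_force: 2.9
```

>>> play_rows:
  steps:
    - [[-0.0025,-0.0003,0,0],[0,0,0,0],[0,0,0,0],[0,0,0,0],[0,0,0,0]]

```text
time: 16.63
ee_pos: [0.547, 0.1391, 0.1958]
tcp_rot: [179.9, -0.1, 104.6]
wrist_force: [-2.7, 7.5, 1.2]
opening: -0.0001
grasp_force: 3.5
```

```bash
python3 st.py
```

```text
[0.547  0.1391 0.1958] [-2.7401  7.4622  1.1543]
r 0.043110421627164344 psi 95.28655653970684 tangent [np.float64(-0.995746343931078), np.float64(-0.09213695538648643)] ftan -7.809829585786637
```

>>> play_rows:
  steps:
    - [[-0.0025,-0.0004,0,0],[0,0,0,0],[0,0,0,0],[0,0,0,0],[0,0,0,0]]

```text
time: 17.05
ee_pos: [0.5473, 0.1368, 0.1958]
tcp_rot: [179.9, -0.1, 104.7]
wrist_force: [-2.1, 9.0, 0.7]
opening: -0.0003
grasp_force: 4.3
```

>>> play_rows:
  steps:
    - [[-0.0025,-0.0005,0,0],[0,0,0,0],[0,0,0,0],[0,0,0,0],[0,0,0,0]]

```text
time: 17.47
ee_pos: [0.5473, 0.1361, 0.1959]
tcp_rot: [179.9, -0.3, 104.7]
wrist_force: [-3.6, 20.0, 0.6]
opening: 0.0002
grasp_force: 8.9
```

```bash
python3 st.py;python3 - <<'E'
from workcell import bot
import cv2
s=bot.camera("scene");w=bot.camera("wrist")
cv2.imwrite("pics/s5.png",cv2.hconcat([cv2.resize(s["img"][125:245,290:430],(466,400),interpolation=2),cv2.resize(w["img"][:,160:480],(320,400))]))
E
```

```text
[0.5473 0.1361 0.1959] [-3.5858 20.0105  0.5776]
r 0.04295708501848945 psi 99.1986302969198 tangent [np.float64(-0.9871400868831762), np.float64(-0.1598575893358692)] ftan -20.262144583506416
```

View pics/s5.png

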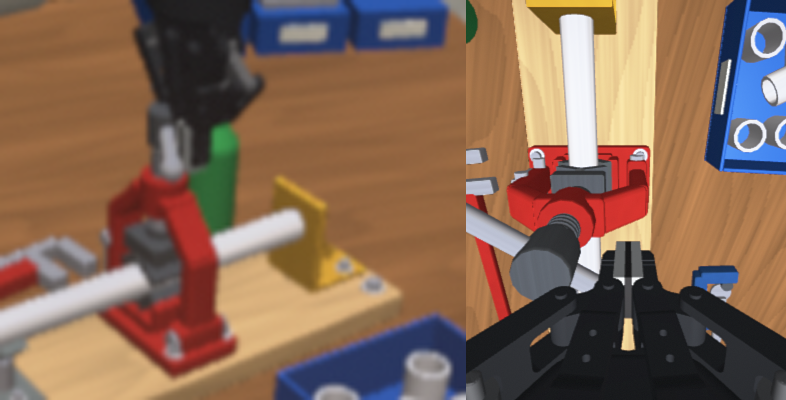

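Force jumped to 20 N with the TCP stalled, so the screw is at its dead stop (θ ≈ 13.1) and the pipe is fully clamped. The picture shows the jaw seated on the pipe and the front end still at the stop. I back away and rise.

>>> play_rows:
  steps:
    - [[0.003,0,0,0],[0.006,0.001,0,0],[0.008,0.001,0,0],[0,0,0,0],[0,0,-0.02,0]]

```text
time: 17.98
ee_pos: [0.5438, 0.1497, 0.212]
tcp_rot: [-179.7, 0.0, 104.6]
wrist_force: [0.4, -0.4, -0.4]
opening: 0.0001
grasp_force: 0.0
```

>>> play_rows:
  steps:
    - [[0,0,-0.03,0],[0,0,-0.035,0],[0,0,-0.035,0],[0,0,-0.03,0],[0,0,0,0]]

```text
time: 18.4
ee_pos: [0.5455, 0.1497, 0.3517]
tcp_rot: [179.5, 0.0, 104.6]
wrist_force: [-0.1, -0.2, 0.7]
opening: 0.0
grasp_force: 0.0
```

>>> play_rows:
  steps:
    - [[-0.03,-0.035,0,0],[-0.03,-0.035,0,0],[-0.03,-0.035,0,0],[-0.03,-0.035,0,0],[0,0,0,0]]

```text
time: 18.82
ee_pos: [0.4465, 0.0088, 0.3469]
tcp_rot: [179.9, 0.1, 104.4]
wrist_force: [-1.0, -0.6, 0.4]
opening: -0.0
grasp_force: 0.0
```

```bash
python3 st.py;python3 - <<'E'
from workcell import bot
import cv2
s=bot.camera("scene");w=bot.camera("top")
cv2.imwrite("pics/s6.png",cv2.hconcat([cv2.resize(s["img"][125:285,200:420],(412,300),interpolation=2),cv2.resize(w["img"][140:340,180:430],(375,300))]))
E
```

```text
[0.4465 0.0088 0.3469] [-0.9779 -0.5795  0.4073]
r 0.13615261311386706 psi 219.93200663453922 tangent [np.float64(0.6418780861455868), np.float64(-0.7668067047998984)] ftan 0.6375566650100213
```

View pics/s6.png

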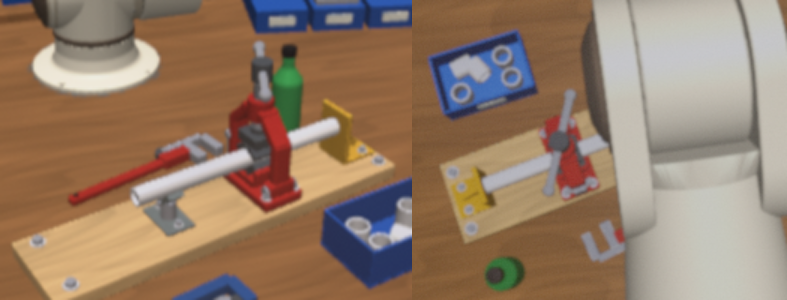

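The views show the pipe against the stop (top view, about (487,183)) with the jaw down on it. The wrench, bin and bottle are where they were; the arm hides the cutter from above, but it was never approached. The robot touches nothing, so I hand in.

```bash
python3 -c "
from workcell import bot
print(bot.job_done())"
```

```text
the job is handed in; nothing more can be done
None
```

The pipe is against the yellow stop and clamped with the vise wound to its dead stop; the arm is clear, nothing else was touched, and the job was handed in at about 19 s.

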